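# Right the toppled tin against the splash panel

### The job

The flat storage tin has toppled and leans with its top end against the steel splash panel: push its foot toward the panel so that the top climbs and the tin stands upright on its base. Then slide it, standing, along to the end stop and press it against the stop's jaw for a moment with about 10 N, and after that slide it back flush against the panel and press it there likewise. Be gentle, as the thin tin dents above 25 N, and leave the other things where they are.

Things in the scene. Friction and masses are not known exactly. Their poses are not given: they have to be found in the camera images.
- tin: Closed flat steel storage tin with a paper label: 100 mm wide (its x), 42 mm thick (y), 105 mm tall (z). Origin at the centre of its base, z toward its top (dark seam 22 mm below it). 0.24 to 0.39 kg, centre of mass at its middle; smooth, friction 0.27 to 0.35. It starts leaning 40 degrees from upright, width parallel to the panel. It dents above 25 N, from hand, panel or stop.
- tin_foot (a point): Middle of the tin's long base edge on the open side (its y = -21 mm), at the start 27 mm above the counter. Pushed at or below this edge, squarely toward the panel, the tin climbs with some 3 to 12 N; pushed above it, on the back face, it does not. Once within about 20 degrees of upright it tips up by itself if the hand draws back, and stands some 40 mm from the panel.
- tin_top (a point): Centre of the tin's top face; at the start one long edge of this face bears on the panel.
- corner: Fixed steel splash panel, 320 mm long, 105 high, 12 thick, screwed to the counter. Its face is the plane y = 0 of this frame, x from -310 to +10 mm, with the tin on its -y side and the end stop at its +x end. Origin on the face at counter height. Standing flush, the tin's origin is at y = -21 mm and its width lies along x. Rigid: contact must be felt.
- stop: Bracket of the adjustable end stop, fixed; origin and axes as the corner's. It carries an upright jaw plate (8 mm thick, 73 high, y from -80 to -5 mm) square to the panel, facing -x. The jaw is clamped with its face anywhere from x = 0 to x = -25 mm, different each time; this pose does not tell where: it must be seen or felt. Against it the tin's origin is 50 mm before its face.
- egg_cup: White ceramic egg cup, 58 mm high, 47 mm across, beyond the end stop. Origin under its foot. Leave alone.
- pastry_wheel: Beech pastry wheel 170 mm long, lying beyond the end stop. Origin under it, about 130 mm from the handle's end; handle along its -x. Leave alone.
- ramekin: White ceramic ramekin, 72 mm across, 45 mm high, on the open side of the panel, in front of the end stop. Origin under its base. Leave alone.
- bowl: Blue plastic bowl, 150 mm across, 65 mm high. Origin under its base. Leave alone.
- jar: Glass jar with steel lid, 68 mm across, 100 mm high. Origin under its base. Leave alone.
- mill: Wooden pepper mill, 54 mm across, 170 mm high. Origin under its base. Leave alone.
There are look-alikes about, which are no part of the job. What is shaped like the tin but yellow is not meant.

How it is judged:
By the outcome, as a careful person would: the job done as asked, in the order asked, and still so for the second after the job is handed in, with the robot touching nothing.
It also fails if it takes over 72 s, if anything falls off the work surface, if the arm or the gripper's body presses on something with over 40 N, if the wrist force passes 120 N, or if a joint passes its speed limit or range.

### The arm

A 6-joint arm with a two-finger parallel gripper is mounted at the origin on the work surface. World frame = base frame: x ahead of the robot, y to its left, z up, the work surface at z = 0. Lengths are in mm, angles in degrees, forces in N, time in s.
With the tool pointing down it reaches from about 300 to 850 mm from the base axis. Payload 4.2 kg.
Tool frame: the origin (TCP) lies midway between the tips of the shut fingers; the grasp point (between the pads) lies env.grasp_offset behind it (env.grasp_offset is the distance from the TCP to the grasp point, in mm); y points along the fingers, x is the direction in which the jaws open and shut, and the axes are right-handed (so a half turn about y gives the same grasp; the last joint's range is limited). The gripper opens to 91 mm and grips with 3 to 60 N. Pads are 32 mm wide; open, the fingers measure 118 mm over their backs; the gripper's body (76 mm by 178 mm) begins 60 mm behind the grasp point.
Start: joints at [65.031, 18.312, 89.639, -0, 72.044, -1.146], TCP at [232.259, 526.022, 213.976] pointing down, gripper open.
Joint ranges: [-177.97, 177.97], [-48.28, 115.42], [12.27, 149.76], [-77.06, 257.06], [2.81, 150.46], [-146.56, 146.56]. Speed limits (degrees/s): [147.25, 147.25, 180, 180, 180, 180].

### API

Orientations are given as [roll, pitch, yaw] about the fixed x, y, z axes, in that order (R = Rz(yaw) Ry(pitch) Rx(roll)).
In Python, from workcell import state, vision, job, env gives the robot as it stands.
- The arm moves only by the shell command python3 -m handwheel 'ROWS' [FORCE]. ROWS is JSON, a list of rows, each a list of 3 entries, a list of its own where there are three numbers: the finger opening in cm, from 0 to 9.12, then the shift along the tool's x, y, z in cm, then the turn about the tool's y in degrees. A call has 1 to 10 rows; each row is the pose to reach, as a shift and turn from the pose measured when the call began, along the tool's axes at that moment; what a row does not reach only later rows make up. A row lasts 1/10 s, in which the tool goes at most 50 mm and 8.59 degrees, less where a joint would pass 70% of its speed; a pose out of reach is approached as far as the arm can. A call with a gripper value outside its range is refused whole. The fingers move at their own pace and stop on an object; FORCE is the grip in N (left out, the last holds). Time passes only in rows, so rows that repeat a pose let the fingers close. It gives the time, the measured TCP pose, the force and the opening at its end, in the units of the state.
- state(): the state, without advancing time (a new reading comes with each control period).
- vision.grab_frame(name): name is "scene" or "top" or "wrist"; returns the picture (384x512x3 uint8, red, green, blue); there is no depth.
- vision.camera_model(name): a dict with "fov_y" (degrees; the focal length in pixels is half the picture's height over the tangent of half this angle, whatever the lens; pixels are square), "cx", "cy" (the principal point, pixels), "extrinsics" (4x4, takes a point from world to camera coordinates). Camera axes: x right, y up, looking along -z (the intrinsics and any distortion apply to the point x, -y, -z); pixel columns grow to the right and rows downward; lengths in mm; the calibration is good to about 2 mm. The wrist camera is an equidistant fisheye: a pixel r from the principal point sees the ray r / f radians off the axis. A picture is of the moment at which its call begins: read the wrist's pose just before it. camera_model takes no time and is no camera call; for the wrist camera it gives the pose at the moment of the call.
- job.job_done(): hands the job in, once; it reports no verdict.
The state is a dict: "time_s": time; "qpos": joint angles; "qvel": joint speeds; "effort": joint torques, N m; "ee_pos": TCP position; "ee_rot": TCP orientation; "force": force on the tool from outside, world axes, zero at the start; "torque": the same for the moment, N m; "gripper_width": finger opening in mm.
Only numpy, scipy, OpenCV 4.12 (cv2) and the standard library are available. Lean on these libraries where they do the work, as an engineer would, in place of code of your own. Each camera call takes 0.05 s, during which the arm holds its last target.

## Working session

There is one attempt and no reset: what is moved stays moved. The work goes in short steps, Python scripts to look and compute and a shell command to move; the robot and the scene stay as the last step left them, time stands still between calls to the robot, and variables do not carry over. Pictures are saved under pics/ and viewed, and the job is handed in when it is done.

```bash
mkdir -p pics; ls
python3 - <<'E'
from workcell import state, vision, job, env
import cv2
s=state(); print({k:s[k] for k in('time_s','ee_pos','ee_rot','force','gripper_width')}, env.grasp_offset)
for n in('scene','top','wrist'):
    im=vision.grab_frame(n); cv2.imwrite(f'pics/{n}0.png',im[:,:,::-1])
    m=vision.camera_model(n); print(n,m)
E
```

```text
pics
{'time_s': 0.0, 'ee_pos': array([232.051094  , 525.53999487, 213.1203684 ]), 'ee_rot': array([-89.99886646,   0.10293912,  66.1763726 ]), 'force': array([ 0.380647  , -0.31581698, -0.79042191]), 'gripper_width': 90.98440252725216} 18.8
scene {'fov_y': 43.58324477571422, 'cx': 254.416303482172, 'cy': 188.8434518767633, 'extrinsics': array([[-5.55624816e-01,  8.31313789e-01,  1.40871772e-02,
         3.27515809e+02],
       [-6.63412722e-01, -4.53490454e-01,  5.95172218e-01,
         2.87556669e+02],
       [ 5.01163272e-01,  3.21346841e-01,  8.03474693e-01,
        -1.69198904e+03],
       [ 0.00000000e+00,  0.00000000e+00,  0.00000000e+00,
         1.00000000e+00]])}
top {'fov_y': 45.39900818776196, 'cx': 262.07360204236414, 'cy': 197.53801296094366, 'extrinsics': array([[-5.86779561e-03, -9.99932973e-01,  9.98091569e-03,
        -5.58123409e+01],
       [ 9.89146232e-01, -4.33849783e-03,  1.46870380e-01,
        -5.26923027e+02],
       [-1.46817234e-01,  1.07343905e-02,  9.89105390e-01,
        -1.29150353e+03],
       [ 0.00000000e+00,  0.00000000e+00,  0.00000000e+00,
         1.00000000e+00]])}
wrist {'fov_y': 65.70646984690485, 'cx': 256.6133132301546, 'cy': 187.31758717849058, 'extrinsics': array([[ 4.03185821e-01,  9.15117543e-01, -1.03735192e-03,
        -5.75288722e+02],
       [-8.87276646e-01,  3.90641588e-01, -2.45233161e-01,
         2.73048117e+01],
       [-2.24011935e-01,  9.97949516e-02,  9.69463574e-01,
        -3.90191819e+02],
       [ 0.00000000e+00,  0.00000000e+00,  0.00000000e+00,
         1.00000000e+00]])}
```

View pics/scene0.png

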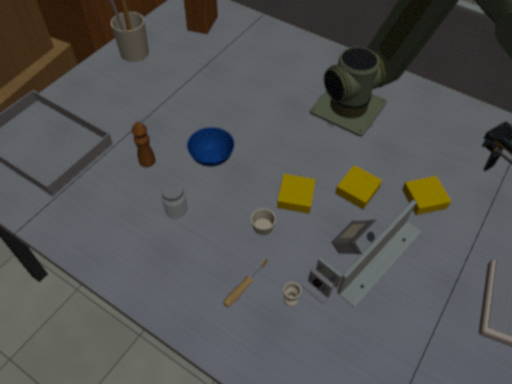

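View pics/top0.png

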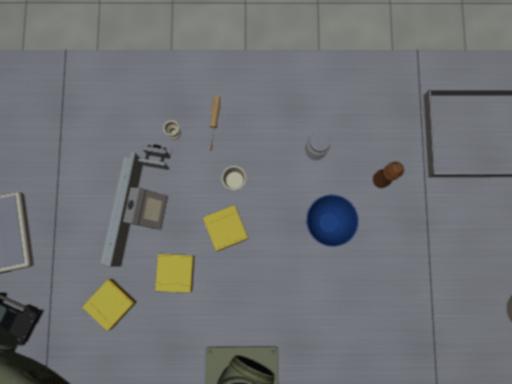

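View pics/wrist0.png

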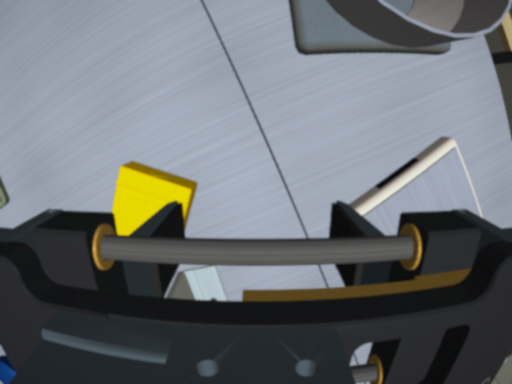

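The only grey, leaning tin is at top (148,208) / scene (355,236). The three flat tins (top (226,228), (174,273), (108,304)) are yellow and not meant. I'll enlarge it to confirm.

Run:
```python
import cv2
a=cv2.imread('pics/top0.png')[130:280,85:235]; cv2.imwrite('pics/top0c.png',cv2.resize(a,(600,600),interpolation=cv2.INTER_CUBIC))
a=cv2.imread('pics/scene0.png')[190:310,290:440]; cv2.imwrite('pics/scene0c.png',cv2.resize(a,(750,600),interpolation=cv2.INTER_CUBIC))
```

```text
(no output)
```

View pics/top0c.png

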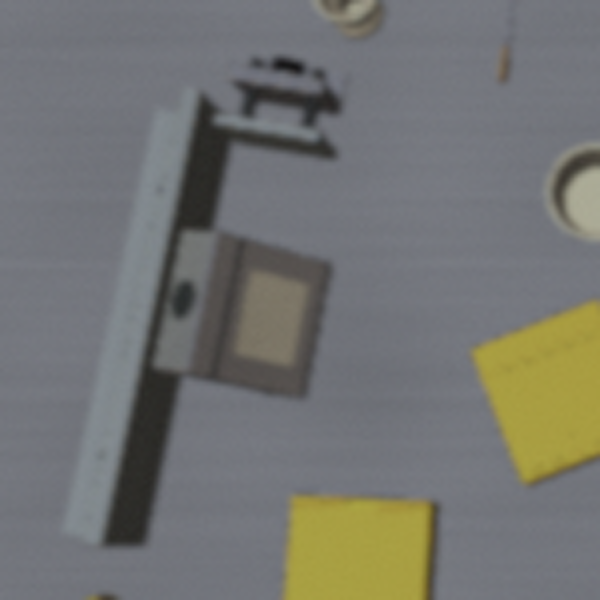

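View pics/scene0c.png

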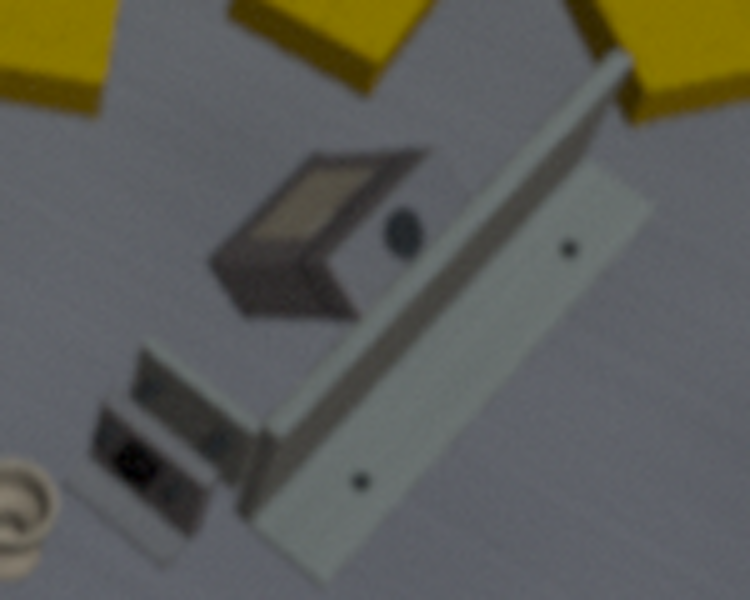

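Confirmed: a grey tin with a beige label and dark seam, leaning on the panel; its foot edge is at crop (330,262)-(303,397). Next I'll measure the panel lines, the jaw and the foot.

```bash
cat > h.py <<'E'
import numpy as np, cv2
from workcell import state, vision, job, env
def ray(n,u,v,m=None):
    m=m or vision.camera_model(n); E=m['extrinsics']; f=192/np.tan(np.radians(m['fov_y'])/2)
    d=np.array([(u-m['cx'])/f,-(v-m['cy'])/f,-1.]); R=E[:3,:3]
    return -R.T@E[:3,3], R.T@d
def onz(n,u,v,z):
    o,d=ray(n,u,v); return o+d*(z-o[2])/d[2]
def proj(n,p):
    m=vision.camera_model(n); E=m['extrinsics']; f=192/np.tan(np.radians(m['fov_y'])/2)
    c=E[:3,:3]@np.asarray(p)+E[:3,3]; return np.array([m['cx']+f*c[0]/-c[2], m['cy']-f*c[1]/-c[2]])
E
python3 - <<'E'
from h import *
im=cv2.imread('pics/top0.png').astype(float).mean(2)
im=cv2.GaussianBlur(im,(3,3),0.6)
A=[];B=[]
for r in list(range(168,184))+list(range(228,262)):
    row=im[r]; g=np.gradient(row)
    # expected
    x0=int(85+ (215-(r-130)*4*0.25)/4+5)
    seg=slice(x0-14,x0+22); gs=g[seg]
    i=np.argmin(gs); 
    def sub(k,s): 
        a,b,c=[s*g[k+j] for j in(-1,0,1)]; return k+0.5*(a-c)/(a-2*b+c)
    k1=seg.start+i; g2=g[k1+3:k1+16]; k2=k1+3+np.argmax(g2)
    A.append((sub(k1,-1),r));B.append((sub(k2,1),r))
for nm,P,z in(('facetop',A,105),('facebot',B,0)):
    W=np.array([onz('top',u,v,z)[:2] for u,v in P])
    # robust fit y = a+b x
    ok=np.ones(len(W),bool)
    for _ in range(5):
        c=np.polyfit(W[ok,0],W[ok,1],1); res=W[:,1]-np.polyval(c,W[:,0]); ok=abs(res)<3
    print(nm,c,np.degrees(np.arctan(c[0])),ok.sum(),len(W),res[ok].std(), [np.round(np.polyval(c,x),1) for x in(400,550,700)])
L=lambda u,v:(85+u/4-0.375,130+v/4-0.375)
for nm,u,v,z in(('pan -x top face',105,545,105),('pan -x bot',146,545,0),('+x top',197,90,105),('foot a',331,262,27),('foot b',304,397,27),('jaw toface L',213,121,73),('jaw topface R',324,139,73),('jaw topback R',318,131,73),('top far? a',180,232,105),('b',152,370,105)):
    print(nm,onz('top',*L(u,v),z).round(1))
S=lambda u,v:(290+u/5-.4,190+v/5-.4)
for nm,u,v,z in(('panel -x top',633,62,105),('panel -x ',612,50,105),('+x top outer',268,435,105),('+x?',280,435,105),('foot +x',212,262,27),('foot -x',315,155,27),('jaw topL',145,347,73),('jaw topR',262,432,73)):
    print('scene',nm,onz('scene',*S(u,v),z).round(1))
E
```

```text
facetop [-1.77523904e-01  4.10823060e+02] -10.066497113639144 50 50 0.08599518780631409 [np.float64(339.8), np.float64(313.2), np.float64(286.6)]
facebot [-1.76904330e-01  4.12871053e+02] -10.032079016222568 50 50 0.08895462961296952 [np.float64(342.1), np.float64(315.6), np.float64(289.0)]
pan -x top face [333.1 349.4 105. ]
pan -x bot [333.1 352.7   0. ]
+x top [646.4 298.8 105. ]
foot a [536.8 218.   27. ]
foot b [438.2 235.1  27. ]
jaw toface L [631.7 295.4  73. ]
jaw topface R [618.3 216.1  73. ]
jaw topback R [624.2 220.5  73. ]
top far? a [546.1 306.9 105. ]
b [450.8 322.5 105. ]
scene panel -x top [333.7 363.6 105. ]
scene panel -x  [332.7 350.8 105. ]
scene +x top outer [648.3 301.3 105. ]
scene +x? [645.  306.2 105. ]
scene foot +x [530.4 219.3  27. ]
scene foot -x [434.5 234.7  27. ]
scene jaw topL [622.6 221.9  73. ]
scene jaw topR [631.6 295.   73. ]
```

```bash
python3 -m handwheel '[[5,[-21.7,0,-36.6],76.2],[5,[-21.7,0,-36.6],76.2],[5,[-21.7,0,-36.6],76.2],[5,[-21.7,0,-36.6],76.2],[5,[-21.7,0,-36.6],76.2],[5,[-21.7,0,-36.6],76.2],[5,[-21.7,0,-36.6],76.2],[5,[-21.7,0,-36.6],76.2],[5,[-21.7,0,-36.6],76.2],[5,[-21.7,0,-36.6],76.2]]'
cat >> h.py <<'E'
O=np.array([638.3,298.6]); a=np.radians(-10.05); EX=np.array([np.cos(a),np.sin(a)]); EY=np.array([-np.sin(a),np.cos(a)])
def c2w(x,y): return O+x*EX+y*EY
def w2c(p): d=np.asarray(p)[:2]-O; return np.array([d@EX,d@EY])
def st():
    s=state(); f=s['force']
    print('t %.2f'%s['time_s'],'corner xy',w2c(s['ee_pos']).round(1),'z %.1f'%s['ee_pos'][2],'rot',s['ee_rot'].round(2),'Fc',np.round([f[:2]@EX,f[:2]@EY,f[2]],2),'w %.1f'%s['gripper_width'])
def need(x,y,z):
    s=state(); d=np.r_[c2w(x,y),z]-s['ee_pos']; yw=np.radians(s['ee_rot'][2])
    from scipy.spatial.transform import Rotation as R
    Rm=R.from_euler('xyz',s['ee_rot'],degrees=True).as_matrix()
    print('need cm',(Rm.T@d/10).round(2),'turn',round(s['ee_rot'][2]+10.05,2))
E
python3 -c "
from h import *
st(); need(-136,-145,10)"
```

```text
time_s: 1.15
ee_pos: [480.9, 176.6, 213.3]
ee_rot: [-90.1, 0.0, -10.4]
force: [-1.0, 0.7, -0.2]
gripper_width: 49.6
t 1.15 corner xy [-133.7 -147.6] z 213.3 rot [-90.13   0.   -10.36] Fc [-1.08  0.49 -0.16] w 49.6
need cm [-0.23 20.32  0.3 ] turn -0.31
```

```bash
python3 -m handwheel '[[5,[-0.2,4,0],-0.3],[5,[-0.2,8,0],-0.3],[5,[-0.2,12,0],-0.3],[5,[-0.2,16,0],-0.3],[5,[-0.2,19,0],-0.3],[5,[-0.2,20.2,0],-0.3],[5,[-0.2,20.2,0],-0.3]]'
python3 - <<'E'
from h import *
st(); need(-136,-130,10)
im=vision.grab_frame('wrist'); cv2.imwrite('pics/w1.png',im[:,:,::-1])
im=vision.grab_frame('top'); cv2.imwrite('pics/t1.png',cv2.resize(im[130:280,85:235,::-1],(600,600),interpolation=cv2.INTER_CUBIC))
E
```

```text
time_s: 1.85
ee_pos: [477.5, 176.9, 10.0]
ee_rot: [-90.2, 0.2, -10.0]
force: [0.2, 0.2, -0.2]
gripper_width: 49.9
t 1.85 corner xy [-137.1 -147.9] z 10.0 rot [-90.21   0.19  -9.97] Fc [ 0.16  0.25 -0.25] w 49.9
need cm [ 0.12 -0.01  1.79] turn 0.08
```

View pics/w1.png

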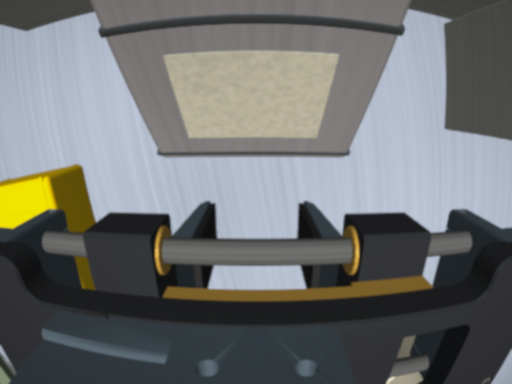

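View pics/t1.png

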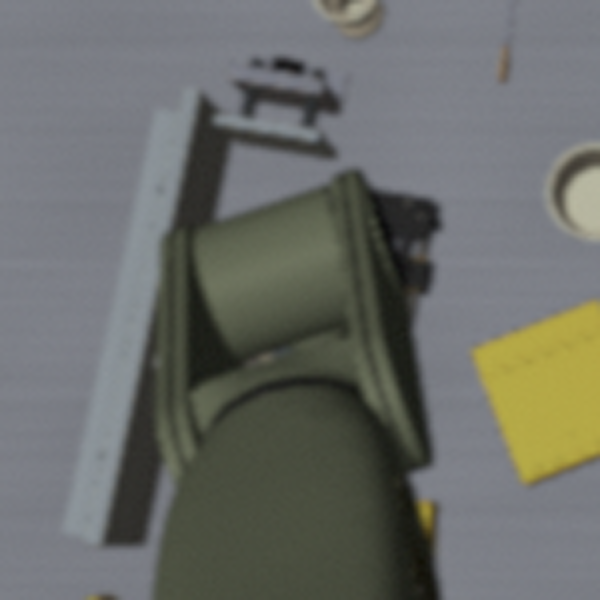

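The wrist view shows the tin centred on the fingers (foot edge (160..348,154), level in the image, so square). I'll advance to just short of it.

```bash
python3 -m handwheel '[[5,[0.1,0,1],0.1],[5,[0.1,0,2],0.1],[5,[0.1,0,2.4],0.1],[5,[0.1,0,2.6],0.1],[5,[0.1,0,2.8],0.1],[5,[0.1,0,3.0],0.1],[5,[0.1,0,3.2],0.1],[5,[0.1,0,3.2],0.1]]'
python3 -c "
from h import *
st()"
python3 -m handwheel '[[5,[0,0,0.2],0],[5,[0,0,0.4],0],[5,[0,0,0.6],0],[5,[0,0,0.6],0]]'
python3 -c "
from h import *
st()"
```

```text
time_s: 2.75
ee_pos: [485.0, 206.6, 11.7]
ee_rot: [-90.3, 0.0, -10.0]
force: [0.2, -7.8, -0.0]
gripper_width: 50.1
t 2.75 corner xy [-134.9 -117.4] z 11.7 rot [-9.031e+01  3.000e-02 -1.003e+01] Fc [ 1.53 -7.67 -0.05] w 50.1
time_s: 3.15
ee_pos: [484.1, 210.0, 10.5]
ee_rot: [-90.6, 0.2, -10.0]
force: [0.3, -6.4, -3.4]
gripper_width: 49.8
t 3.15 corner xy [-136.3 -114.1] z 10.5 rot [-90.61   0.25  -9.98] Fc [ 1.45 -6.26 -3.44] w 49.8
```

```bash
python3 -m handwheel '[[5,[0,0,0.3],0],[5,[0,0,0.5],0],[5,[0,0,0.7],0],[5,[0,0.05,0.9],0],[5,[0,0.1,1.1],0],[5,[0,0.1,1.3],0],[5,[0,0.1,1.5],0],[5,[0,0.1,1.5],0]]'
python3 - <<'E'
from h import *
st()
im=vision.grab_frame('wrist'); cv2.imwrite('pics/w2.png',im[:,:,::-1])
E
```

```text
time_s: 3.95
ee_pos: [487.1, 225.5, 9.5]
ee_rot: [-90.6, 0.2, -10.0]
force: [-1.0, -1.6, -0.7]
gripper_width: 50.3
t 3.95 corner xy [-136.1  -98.4] z 9.5 rot [-90.56   0.21  -9.98] Fc [-0.66 -1.71 -0.67] w 50.3
```

View pics/w2.png

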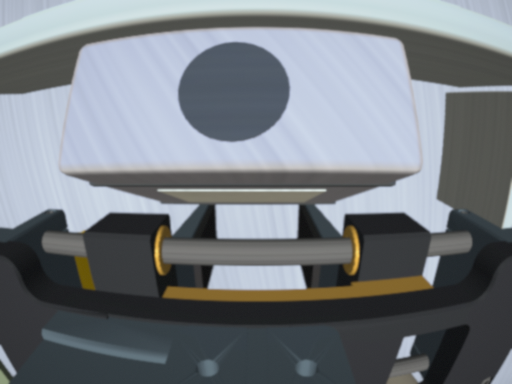

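The top face now shows, still tilted with its far edge near the panel (rows 30 to 170). A few mm more to get under 20°, then draw back.

```bash
python3 -m handwheel '[[5,[0,0.1,0.2],0],[5,[0,0.2,0.4],0],[5,[0,0.2,0.6],0],[5,[0,0.2,0.7],0],[5,[0,0.2,0.7],0]]'
python3 - <<'E'
from h import *
st()
im=vision.grab_frame('wrist'); cv2.imwrite('pics/w3.png',im[:,:,::-1])
im=vision.grab_frame('scene'); cv2.imwrite('pics/s3.png',cv2.resize(im[190:310,290:440,::-1],(750,600),interpolation=cv2.INTER_CUBIC))
E
```

```text
time_s: 4.5
ee_pos: [488.5, 232.7, 7.6]
ee_rot: [-90.5, 0.2, -10.0]
force: [-0.3, -1.1, -0.9]
gripper_width: 50.3
t 4.50 corner xy [-136.  -91.] z 7.6 rot [-90.52   0.18  -9.98] Fc [-0.13 -1.14 -0.86] w 50.3
```

View pics/w3.png

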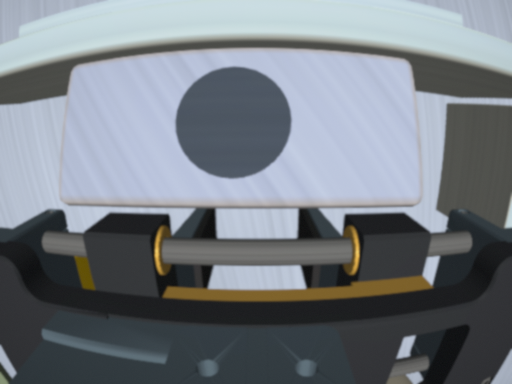

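View pics/s3.png

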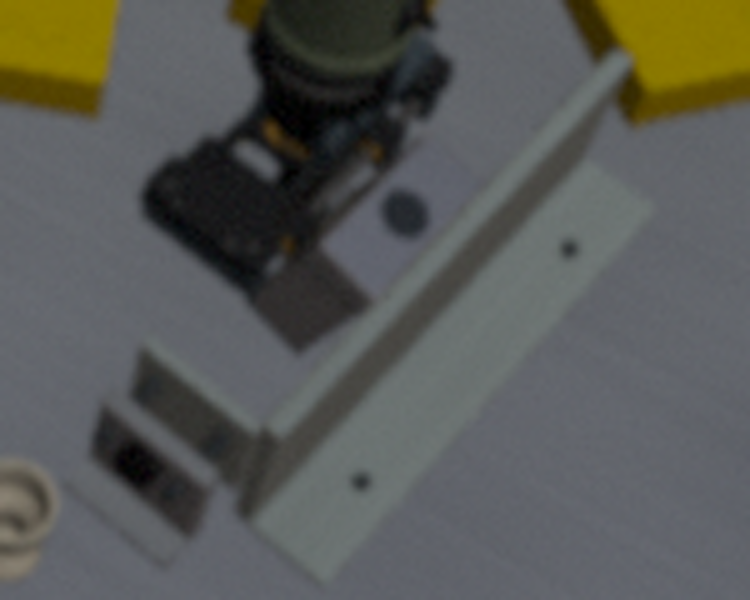

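```bash
python3 -m handwheel '[[5,[0,0,-1],0],[5,[0,0,-2.5],0],[5,[0,0,-4.5],0],[5,[0,0,-6],0],[5,[0,0,-6],0],[5,[0,0,-6],0]]'
python3 - <<'E'
from h import *
st()
im=vision.grab_frame('wrist'); cv2.imwrite('pics/w4.png',im[:,:,::-1])
im=vision.grab_frame('scene'); cv2.imwrite('pics/s4.png',cv2.resize(im[190:310,290:440,::-1],(750,600),interpolation=cv2.INTER_CUBIC))
E
```

```text
time_s: 5.2
ee_pos: [478.6, 173.2, 8.4]
ee_rot: [-90.5, 0.1, -10.1]
force: [-0.4, -0.9, 0.1]
gripper_width: 50.3
t 5.20 corner xy [-135.4 -151.4] z 8.4 rot [-90.47   0.13 -10.07] Fc [-0.25 -0.99  0.06] w 50.3
```

View pics/w4.png

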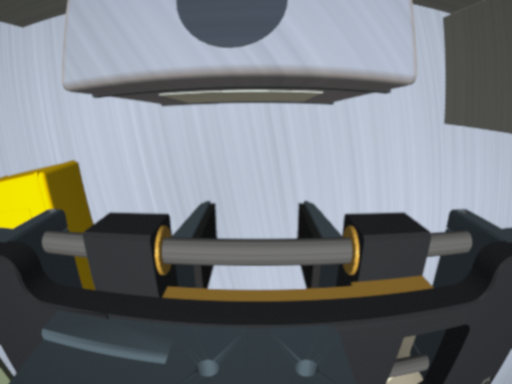

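View pics/s4.png

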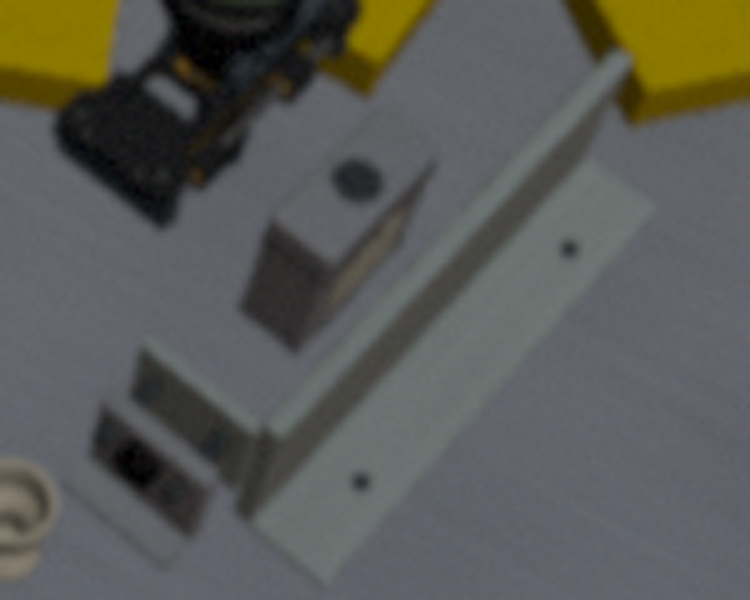

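It stands: its top is level with dark disc at crop (357,180), and its edges are parallel to the panel's end edge. Measure its place.

Run:
```python
from h import *
S=lambda u,v:(290+u/5-.4,190+v/5-.4)
for nm,u,v,z in(('-y+x top',273,222,105),('+y+x top',323,266,105),('+y-x top',434,160,105),('disc',357,180,105),('+y+x base',297,351,0),('-y+x base',242,310,0)):
    print(nm,w2c(onz('scene',*S(u,v),z)).round(1))
need(-225,-61,160)
```

```text
-y+x top [-90.2 -68.8]
+y+x top [-87.1 -33.9]
+y-x top [-181.3  -30.6]
disc [-142.2  -52.6]
+y+x base [-95.8 -34.7]
-y+x base [-94.9 -72.6]
need cm [ -8.98 -15.22   8.85] turn 0.05
```

Standing at about x=-136, y=-55 in the corner frame. Now go to its -x end with fingers shut.

```bash
python3 -m handwheel '[[0,[0,-4.5,0],0],[0,[0,-9,0],0],[0,[0,-13.5,0],0],[0,[-3,-15.2,3],0],[0,[-6,-15.2,6],0],[0,[-8.8,-15.2,9.6],0],[0,[-8.8,-15.2,9.6],0],[0,[-8.8,-15.2,9.6],0]]'
python3 -c "
from h import *
st();need(-222,-55,40)"
```

```text
time_s: 6.1
ee_pos: [408.7, 286.0, 159.7]
ee_rot: [-90.5, 0.1, -9.8]
force: [0.6, -0.4, 0.3]
gripper_width: 0.5
t 6.10 corner xy [-223.9  -52.4] z 159.7 rot [-90.48   0.11  -9.8 ] Fc [ 0.62 -0.26  0.28] w 0.5
need cm [ 0.21 11.98 -0.16] turn 0.25
```

```bash
python3 -m handwheel '[[0,[0.2,4.5,-0.1],0.2],[0,[0.2,9,-0.2],0.2],[0,[0.2,11.5,-0.2],0.2],[0,[0.2,12,-0.2],0.2],[0,[0.2,12,-0.2],0.2]]'
python3 - <<'E'
from h import *
st();need(-200,-55,40)
im=vision.grab_frame('wrist'); cv2.imwrite('pics/w5.png',im[:,:,::-1])
im=vision.grab_frame('scene'); cv2.imwrite('pics/s5.png',cv2.resize(im[190:310,290:440,::-1],(750,600),interpolation=cv2.INTER_CUBIC))
E
```

```text
time_s: 6.6
ee_pos: [410.4, 282.1, 39.4]
ee_rot: [-90.5, 0.2, -10.1]
force: [-0.1, 1.3, 0.9]
gripper_width: 0.5
t 6.60 corner xy [-221.5  -56. ] z 39.4 rot [-90.54   0.15 -10.06] Fc [-0.35  1.29  0.87] w 0.5
need cm [ 2.15 -0.07  0.1 ] turn -0.01
```

View pics/w5.png

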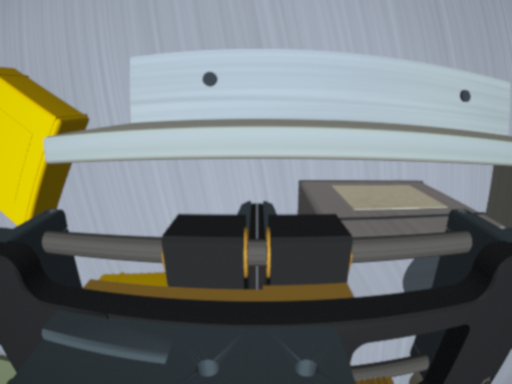

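View pics/s5.png

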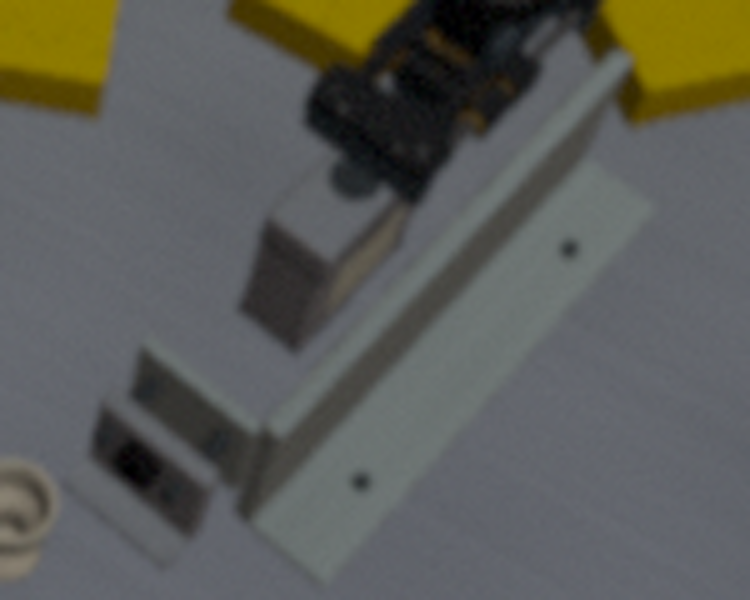

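The tin stands undisturbed with the gripper clear above it. Push along +x.

```bash
python3 -m handwheel '[[0,[1,0,0.1],0],[0,[1.6,0,0.1],0],[0,[1.9,0,0.1],0],[0,[2.1,0,0.1],0],[0,[2.3,0,0.1],0],[0,[2.5,0,0.1],0],[0,[2.8,0,0.1],0],[0,[3.1,0,0.1],0],[0,[3.4,0,0.1],0],[0,[3.7,0,0.1],0]]'
python3 -c "
from h import *
st()"
python3 -m handwheel '[[0,[0.3,0,0],0],[0,[0.6,0,0],0],[0,[0.9,0,0],0],[0,[1.2,0,0],0],[0,[1.5,0,0],0],[0,[1.8,0,0],0],[0,[2.1,0,0],0],[0,[2.4,0,0],0],[0,[2.7,0,0],0],[0,[3,0,0],0]]'
python3 - <<'E'
from h import *
st()
im=vision.grab_frame('wrist'); cv2.imwrite('pics/w6.png',im[:,:,::-1])
im=vision.grab_frame('scene'); cv2.imwrite('pics/s6.png',cv2.resize(im[190:310,290:440,::-1],(750,600),interpolation=cv2.INTER_CUBIC))
E
```

```text
time_s: 7.7
ee_pos: [448.3, 277.6, 41.0]
ee_rot: [-90.4, -0.0, -10.0]
force: [-2.3, 0.3, 1.2]
gripper_width: 0.8
t 7.70 corner xy [-183.4  -53.8] z 41.0 rot [-9.038e+01 -1.000e-02 -1.004e+01] Fc [-2.28 -0.06  1.22] w 0.8
time_s: 8.7
ee_pos: [478.1, 272.3, 41.0]
ee_rot: [-90.4, -0.0, -10.0]
force: [-3.3, 0.5, 1.7]
gripper_width: 0.7
t 8.70 corner xy [-153.2  -53.8] z 41.0 rot [-9.038e+01 -1.000e-02 -1.004e+01] Fc [-3.32 -0.05  1.69] w 0.7
```

View pics/s6.png

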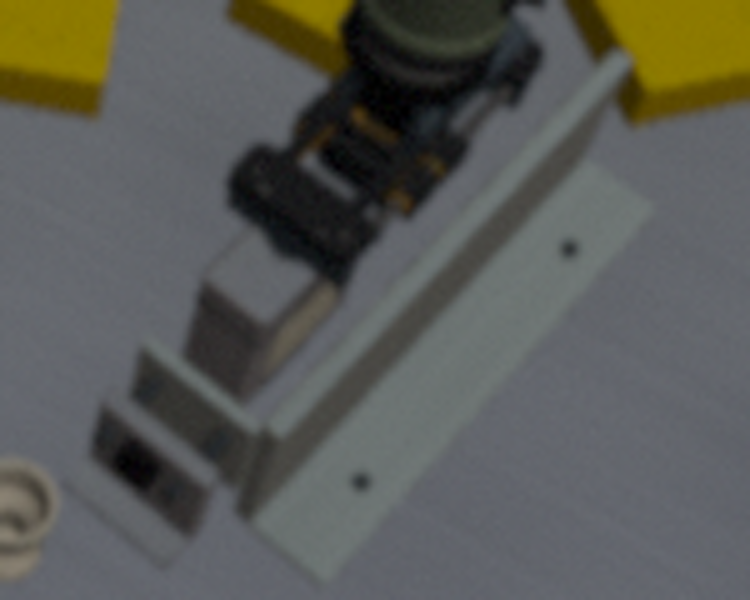

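View pics/w6.png

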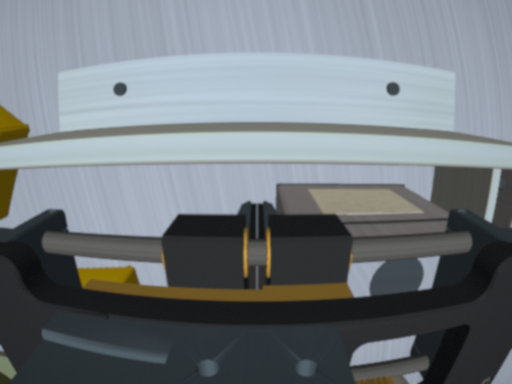

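```bash
python3 -m handwheel '[[0,[0.2,0,0],0],[0,[0.5,0,0],0],[0,[0.8,0,0],0],[0,[1.1,0,0],0],[0,[1.4,0,0],0],[0,[1.6,0,0],0],[0,[1.8,0,0],0],[0,[2,0,0],0],[0,[2.2,0,0],0],[0,[2.3,0,0],0]]'
python3 -c "
from h import *
st()"
python3 -m handwheel '[[0,[0.2,0,0],0],[0,[0.3,0,0],0],[0,[0.4,0,0],0],[0,[0.5,0,0],0]]'
python3 -c "
from h import *
st()"
```

```text
time_s: 9.8
ee_pos: [501.5, 268.3, 41.0]
ee_rot: [-90.4, -0.1, -10.1]
force: [-2.2, -0.1, 0.6]
gripper_width: 0.2
t 9.80 corner xy [-129.4  -53.7] z 41.0 rot [-9.035e+01 -7.000e-02 -1.005e+01] Fc [-2.15 -0.47  0.58] w 0.2
time_s: 10.2
ee_pos: [506.4, 267.4, 41.0]
ee_rot: [-90.4, -0.1, -10.0]
force: [-1.8, 1.4, 0.2]
gripper_width: 0.0
t 10.20 corner xy [-124.4  -53.7] z 41.0 rot [-9.036e+01 -7.000e-02 -1.005e+01] Fc [-2.    1.03  0.2 ] w 0.0
```

```bash
for i in 1; do python3 -m handwheel '[[0,[0.1,0,0],0],[0,[0.2,0,0],0],[0,[0.2,0,0],0]]' | grep -E 'pos|force'; done
python3 -m handwheel '[[0,[0.1,0,0],0],[0,[0.2,0,0],0],[0,[0.2,0,0],0]]'| grep -E 'pos|force'
```

```text
ee_pos: [506.7, 267.1, 41.0]
force: [-7.2, 0.5, 3.8]
ee_pos: [506.4, 267.0, 41.0]
force: [-8.4, 3.5, 4.8]
```

Contact with the jaw. Press with ~10 N and hold.

```bash
python3 -m handwheel '[[0,[0.2,0,0],0],[0,[0.25,0,0],0],[0,[0.25,0,0],0],[0,[0.25,0,0],0]]'
python3 -c "
from h import *
st()"
```

```text
time_s: 11.2
ee_pos: [506.1, 267.0, 41.1]
ee_rot: [-90.5, 0.7, -10.1]
force: [-9.9, 3.3, 5.3]
gripper_width: 0.6
t 11.20 corner xy [-124.7  -54.2] z 41.1 rot [-90.5    0.67 -10.13] Fc [-10.38   1.56   5.33] w 0.6
```

```bash
python3 -m handwheel '[[0,[0.25,0,0],0],[0,[0.25,0,0],0],[0,[0.25,0,0],0],[0,[0.25,0,0],0],[0,[0.25,0,0],0],[0,[0.25,0,0],0],[0,[0.25,0,0],0],[0,[0.25,0,0],0]]'
python3 - <<'E'
from h import *
st()
im=vision.grab_frame('wrist'); cv2.imwrite('pics/w7.png',im[:,:,::-1])
im=vision.grab_frame('scene'); cv2.imwrite('pics/s7.png',cv2.resize(im[190:310,290:440,::-1],(750,600),interpolation=cv2.INTER_CUBIC))
E
```

```text
time_s: 12.0
ee_pos: [505.8, 267.1, 41.2]
ee_rot: [-90.5, 1.0, -10.2]
force: [-9.7, 3.4, 5.6]
gripper_width: 0.5
t 12.00 corner xy [-125.   -54.2] z 41.2 rot [-90.54   0.96 -10.15] Fc [-10.12   1.63   5.61] w 0.5
```

View pics/s7.png

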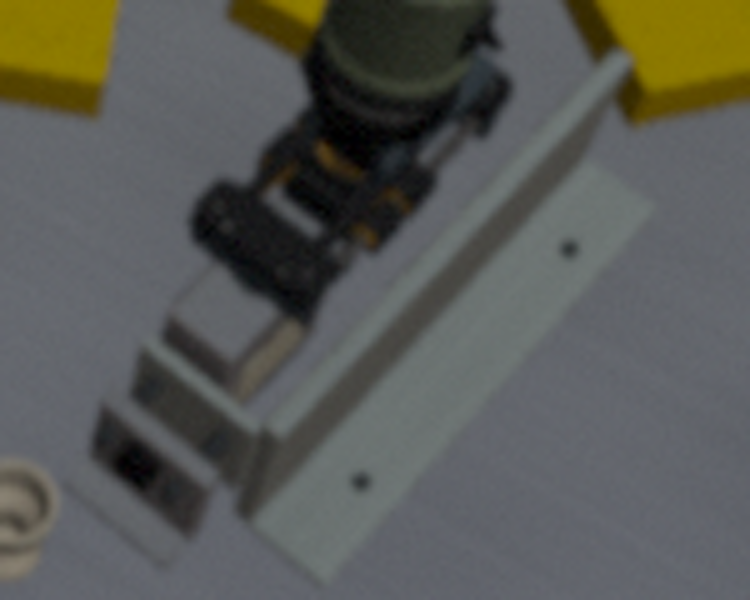

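View pics/w7.png

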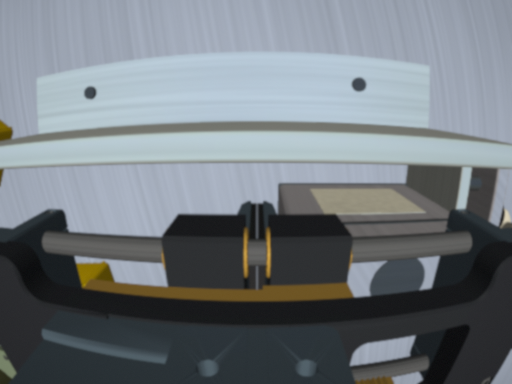

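Pressed at about 10 N for over 1 s, with the tin's end flat on the jaw. Now retreat and go round to the open side.

```bash
python3 -m handwheel '[[0,[-1,0,0],0],[0,[-3,0,0],0],[0,[-4,0,0],0],[0,[-4,0,-2],0],[0,[-4,0,-5],0],[0,[-4,0,-7],0],[0,[-4,0,-7],0]]' | grep time
python3 - <<'E'
from h import *
st();need(-61,-121,40)
E
```

```text
time_s: 12.8
t 12.80 corner xy [-165.2 -127.1] z 42.5 rot [-90.62   0.99 -10.29] Fc [-0.58  0.99 -0.06] w 0.4
need cm [10.42  0.06  0.65] turn -0.24
```

```bash
python3 -m handwheel '[[5,[3,0,0],-0.2],[5,[6,0,0],-0.2],[5,[9,0.1,0.2],-0.2],[5,[10.4,0.1,0.5],-0.2],[5,[10.4,0.1,0.5],-0.2],[5,[10.4,0.1,0.5],-0.2]]' | grep time
python3 - <<'E'
from h import *
st();need(-61,-100,40)
im=vision.grab_frame('wrist'); cv2.imwrite('pics/w8.png',im[:,:,::-1])
E
```

```text
time_s: 13.4
t 13.40 corner xy [ -61.6 -122.8] z 39.3 rot [-90.64   1.04 -10.1 ] Fc [-0.94 -0.69 -0.38] w 45.6
need cm [ 0.05 -0.09  2.28] turn -0.05
```

View pics/w8.png

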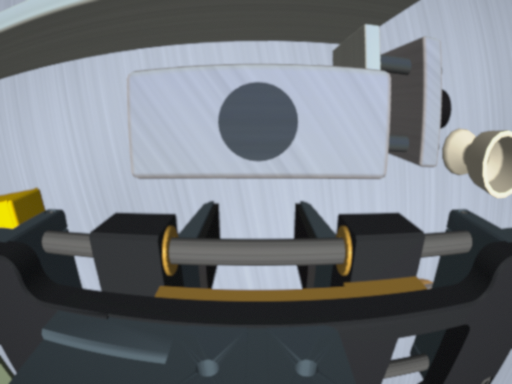

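The tin is square, touching the jaw and centred on the fingers. Push it toward the panel.

```bash
python3 -m handwheel '[[5,[0,0,1.2],0],[5,[0,0,2.2],0],[5,[0,0,2.6],0],[5,[0,0,2.8],0],[5,[0,0,3],0],[5,[0,0,3.2],0],[5,[0,0,3.4],0],[5,[0,0,3.7],0],[5,[0,0,4],0],[5,[0,0,4.3],0]]'|grep time
python3 - <<'E'
from h import *
st()
im=vision.grab_frame('wrist'); cv2.imwrite('pics/w9.png',im[:,:,::-1])
E
```

```text
time_s: 14.45
t 14.45 corner xy [-62.3 -79.8] z 38.8 rot [-90.67   1.09 -10.09] Fc [-1.   -2.17  1.33] w 50.0
```

View pics/w9.png

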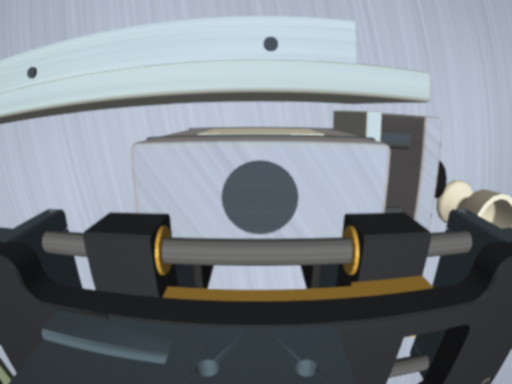

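```bash
python3 -m handwheel '[[5,[0,0,0.3],0],[5,[0,0,0.5],0],[5,[0,0,0.7],0],[5,[0,0,0.9],0],[5,[0,0,1.1],0],[5,[0,0,1.3],0],[5,[0,0,1.4],0],[5,[0,0,1.5],0]]'|grep time
python3 -c "
from h import *
st()"
python3 -m handwheel '[[5,[0,0,0.1],0],[5,[0,0,0.2],0],[5,[0,0,0.3],0]]'|grep time
python3 -c "
from h import *
st()"
```

```text
time_s: 15.3
t 15.30 corner xy [-62.2 -64.1] z 38.7 rot [-90.63   1.07 -10.08] Fc [-1.18 -2.39 -0.75] w 50.0
time_s: 15.6
t 15.60 corner xy [-62.2 -63. ] z 38.7 rot [-90.84   1.09 -10.03] Fc [ -0.68 -12.29   4.28] w 49.7
```

Contact with the panel. Hold at about 10 N.

```bash
python3 -m handwheel '[[5,[0,0,0.18],0],[5,[0,0,0.18],0],[5,[0,0,0.18],0],[5,[0,0,0.18],0]]'|grep time
python3 -c "
from h import *
st()"
```

```text
time_s: 16.0
t 16.00 corner xy [-62.2 -63.2] z 38.8 rot [-91.02   1.12 -10.02] Fc [-0.01 -9.12  4.29] w 50.3
```

```bash
python3 -m handwheel '[[5,[0,0,0.21],0],[5,[0,0,0.21],0],[5,[0,0,0.21],0],[5,[0,0,0.21],0],[5,[0,0,0.21],0],[5,[0,0,0.21],0],[5,[0,0,0.21],0],[5,[0,0,0.21],0]]'|grep time
python3 - <<'E'
from h import *
st()
im=vision.grab_frame('wrist'); cv2.imwrite('pics/w10.png',im[:,:,::-1])
E
```

```text
time_s: 16.8
t 16.80 corner xy [-62.2 -63.4] z 38.8 rot [-91.23   1.16 -10.01] Fc [-0.25 -9.06  3.57] w 49.9
```

View pics/w10.png

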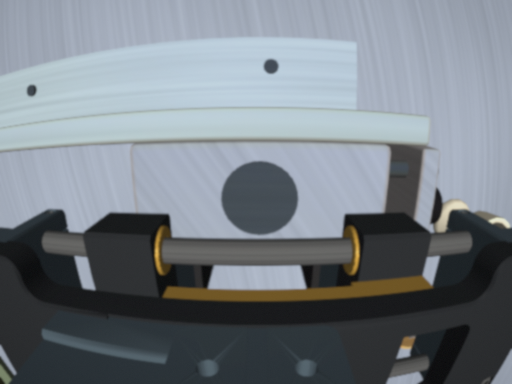

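Flush along the panel. One brief hold closer to 10 N, then draw back.

```bash
python3 -m handwheel '[[5,[0,0,0.24],0],[5,[0,0,0.24],0],[5,[0,0,0.24],0],[5,[0,0,0.24],0],[5,[0,0,0.24],0],[5,[0,0,0.24],0]]'|grep -E 'time|force'
python3 -m handwheel '[[5,[0,0,-0.5],0],[5,[0,0,-2],0],[5,[0,0,-5],0],[5,[0,0,-7],0],[5,[0,-4,-9],0],[5,[0,-8,-11],0],[5,[0,-12,-13],0],[5,[0,-16,-15],0],[5,[0,-16,-17],0],[5,[0,-16,-17],0]]'|grep -E 'time|force'
python3 - <<'E'
from h import *
st()
im=vision.grab_frame('top'); cv2.imwrite('pics/t11.png',im[:,:,::-1])
im=vision.grab_frame('scene'); cv2.imwrite('pics/s11f.png',im[:,:,::-1]); cv2.imwrite('pics/s11.png',cv2.resize(im[190:310,290:440,::-1],(750,600),interpolation=cv2.INTER_CUBIC))
E
```

```text
time_s: 17.45
force: [-1.2, -10.5, 3.0]
time_s: 18.45
force: [-0.5, -0.3, -0.6]
t 18.45 corner xy [ -58.1 -231.5] z 204.9 rot [-91.43   1.   -10.17] Fc [-0.48 -0.41 -0.63] w 49.9
```

View pics/s11.png

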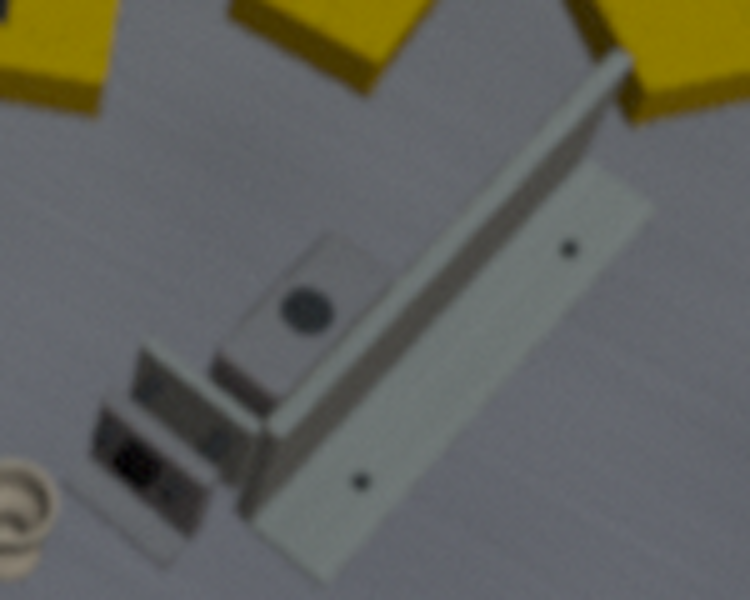

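View pics/s11f.png

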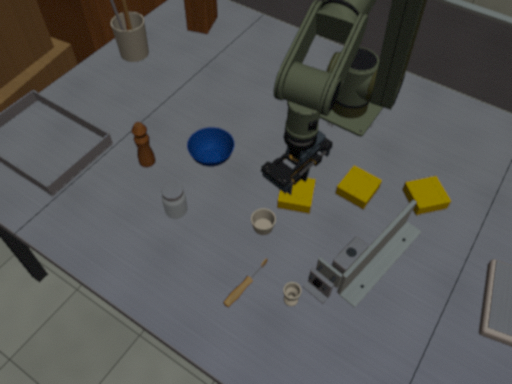

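View pics/t11.png

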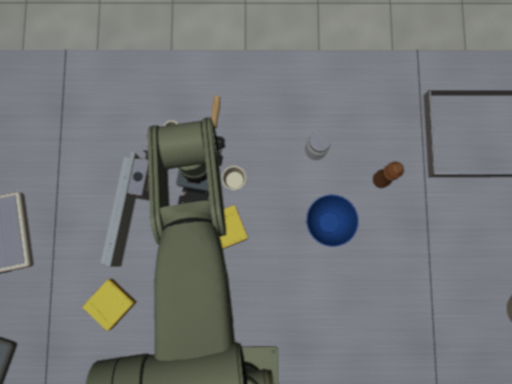

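```bash
python3 - <<'E'
from h import *
S=lambda u,v:(290+u/5-.4,190+v/5-.4)
for nm,u,v,z in(('-y+x top',213,354,105),('+y+x top',270,398,105),('-y-x top',328,232,105),('+y -x',396,276,105),('disc',306,310,105),('jaw',145,347,73)):
    print(nm,w2c(onz('scene',*S(u,v),z)).round(1))
E
python3 -m handwheel '[[5,[0,0,0],0],[5,[0,0,0],0],[5,[0,0,0],0],[5,[0,0,0],0],[5,[0,0,0],0]]'|grep -E 'time|force'
python3 -c "
from workcell import job
print(job.job_done())"
```

```text
-y+x top [ -7. -43.]
+y+x top [-7.4 -7.3]
-y-x top [-105.5  -44.4]
+y -x [-108.8   -3.2]
disc [-60.1 -24.6]
jaw [ -2.1 -78.3]
time_s: 19.05
force: [-0.6, -0.2, -0.1]
the job is handed in; nothing more can be done
None
```

The tin now stands upright, flush against the panel and square at the end stop. I handed the job in at 19 s of the allowed 72 s, with the gripper clear of everything.

1. **Standing it up:** I pushed the tin's foot squarely toward the panel until it was about 19° from upright, then drew back and it tipped onto its base. My force readings during the push were at most about 8 N.
2. **End stop:** I slid it, standing, along to the jaw and pressed with about 10 N for just over 1 s.
3. **Panel:** I slid it back against the panel and pressed with 9 to 10.5 N for about 1.8 s. First contact there read 12.3 N, the highest of any reading, which is below the 25 N limit. I only read forces at the end of each move, so a brief peak in between would not show.

**Last checks:** After drawing back, the scene camera put the tin's top corners near y = -3 to -44 mm and x = -7 to -109 mm in the panel's frame. That is upright and flush to within the few mm the camera can resolve. The pictures showed nothing else moved, though in the last top view the arm hid part of the egg cup and some yellow tins; the scene camera showed these in place.

**Disagreement:** The jaw's face came out at about x = -11 mm by touch, but at roughly -2 to -6 mm from the pictures. I went by touch.

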